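# Roll a paper roll up the printer's loading chute into its bed

## Robot

A 7-joint arm with a two-finger parallel gripper is mounted at the origin on the work surface. World frame = base frame: x ahead of the robot, y to its left, z up, the work surface at z = 0. Lengths are in m, angles in degrees, forces in N, time in s.
With the tool pointing down it reaches from about 0.425 to 1.025 m from the base axis. Payload 3.6 kg.
Tool frame: the origin (TCP) lies at the very end of the fingers, on their centre line; the grasp point (between the pads) lies 19 mm behind it (manip.tcp_to_grasp is the distance from the TCP to the grasp point, in m); z points along the fingers, y is the line along which they close (so a half turn about z gives the same grasp; the last joint's range is limited). The gripper opens to 85 mm and grips with 20 to 120 N. Pads are 22 mm wide; open, the fingers measure 114 mm over their backs; the gripper's body (76 mm by 85 mm) begins 54 mm behind the grasp point. The pads swing forward as they close: fully open they stand 13 mm farther back than shut.
Start: joints at [68.784, 33.873, 2.773, 92.16, -1.908, 54.013, -1.931], TCP at [0.198, -0.697, 0.231] pointing down, gripper open.
Joint ranges: [-153.93, 153.93], [-27.13, 128.08], [-72.61, 78.16], [10.71, 143.7], [-87.88, 267.88], [4.46, 118.87], [-176.78, 176.78]. Speed limits (degrees/s): [147.25, 147.25, 180, 180, 180, 180, 180].

## Interface

Orientations are given as a 3x3 rotation matrix whose columns are the frame's x, y, z axes.
In Python, from station import manip gives the robot as it stands. The module is installed in compiled form; this text tells all that it offers.
- The arm moves only by the shell command python3 -m jog 'ROWS' [OPENING] [FORCE]. ROWS is JSON, a list of rows, each an object of numbers: "tx", "ty", "tz": the shift along the tool's x, y, z in mm; "wx", "wy", "wz": the turn, a rotation vector about the tool's x, y, z in degrees. In form: [{"tx": .., "ty": .., "tz": .., "wx": .., "wy": .., "wz": ..}, ...]. A call has 1 to 8 rows; each row shifts and turns the commanded pose from where the row before left it, along the tool's axes as they then stand; what a row does not reach is not made up. A row lasts 1/12 s, in which the tool goes at most 41.7 mm and 7.16 degrees, less where a joint would pass 70% of its speed; a pose out of reach is approached as far as the arm can. A call is refused whole if a number of a shift passes 41.7 or a number of a turn 7.16, either way. A call with a gripper value outside its range is refused whole. OPENING is the opening, from 0 (shut) to 1 (fully open), set as the call begins (- or left out, the last holds). The fingers move at their own pace and stop on an object; FORCE is the grip in N (left out, the last holds). Time passes only in rows, so rows that do not move let the fingers close. It gives the time, the measured TCP pose, the force, the opening and the grip force at its end, in the units of the state.
- manip.get_obs(): the state, without advancing time (a new reading comes with each control period).
- manip.capture(name): name is "side" or "top"; returns (picture, depth): 384x512x3 uint8, red, green, blue; 384x512 float32, m along the optical axis (not along the pixel's ray), 0 where there is no reading.
- manip.camera_info(name): a dict with "mtx" (3x3 intrinsics, pixels), "distortion" ([k1, k2, p1, p2, k3] as OpenCV has them; the pictures are not rectified), "R" (3x3) and "t" (3): a world point X has camera coordinates R X + t. Camera axes: x right, y down, z forward; pixel columns grow to the right and rows downward; lengths in m; the calibration is good to about 2 mm. A picture is of the moment at which its call begins. camera_info takes no time and is no camera call.
- manip.hand_in(): hands the job in; it is judged then, once.
The state is a dict: "time_s": time; "joint_positions": joint angles; "joint_vel": joint speeds; "joint_torque": joint torques, N m; "position": TCP position; "tool_rot": TCP orientation; "wrist_force": force on the tool from outside, world axes, zero at the start; "ft_torque": the same for the moment, N m; "opening": finger opening in m; "finger_force": force on a finger pad.
Only numpy, scipy, OpenCV 4.12 (cv2) and the standard library are available. Lean on these libraries where they do the work, as an engineer would, in place of code of your own. Each camera call takes 0.05 s, during which the arm holds its last target. There are 200 camera calls.

## Task

Load the receipt printer: with the fingertips, gently push the paper roll that lies at the low end of the sloping steel chute up the chute, over the crest and into the roll bed against the back stop, so that it stays there and does not roll back, then take the fingers away. Only push it, gently and steadily: do not pinch it, lift it off the chute or send it rolling at speed. Leave the spare roll, the spray can, the screwdriver and the power brick where they are.

Things in the scene. Friction and masses are not known exactly. Their poses are not given: they have to be found in the camera images.
- chute: Receipt printer with a steel paper-roll chute in front, one unit screwed to the bench. Origin on the bench under mid-chute; z up, +y along the chute uphill to the printer, x across. Channel 84 mm wide inside; side walls 3 mm thick, 26 mm above the sloping floor. A roll on the slope rolls back down; past the crest it rolls the last 30 mm to the back stop by itself and stays.
- slope (a point): Point on the slope's floor at mid-width, 45 mm above the chute's origin. Its y axis runs up the floor (10 degrees above level), z square to the floor, x across. A roll on the slope has its centre at z = 30 mm here. The floor starts at a front lip at y = -150 mm here, which stands 10 mm above the floor, 3 mm thick.
- crest (a point): Top edge of the slope, mid-width: chute frame y 60, z 56 mm. Beyond it the roll bed falls at 8 degrees to the upright back stop.
- back_stop (a point): Middle of the top edge of the back stop's face, chute frame y 126, z 106 mm (plate 4 mm thick). Behind it stands the dark printer, 145 mm wide (x), from y 135 to 285, 137 mm high.
- roll_home (a point): Where the roll's centre is when it lies home in the bed against the back stop: chute frame x 0, y 96, z 81 mm; axes as the chute's.
- roll: The paper roll to load, solid: white, a blue band near each end, 60 mm diameter, 80 mm long, 150 to 290 g. Origin at its centre, x along its axis (across the chute; y and z turn as it rolls). Starts on the slope against the front lip: centre at chute y -131, z 53 mm, overhanging the lip by 5 mm. Slippery on the steel: rolls or slides when pushed with 1 to 5 N.
- spare_roll: Bystander: another such roll (60 mm diameter, 80 mm high) standing on end on the bench. Origin at the centre of its underside.
- spray_can: Bystander: white and blue spray can with a red cap, 52 mm diameter, 150 mm high, standing. Origin at the centre of its underside.
- screwdriver: Bystander: screwdriver with a yellow handle, lying on the bench along its x axis. Origin near its middle.
- psu_brick: Bystander: black power brick, 50 x 105 x 30 mm, lying on the bench, long side along its y. Origin at the centre of its underside.
Mind the look-alikes: they are no part of the job. What is shaped like the roll but red or turquoise is not meant.

How it is judged:
By the outcome, as a careful person would: the job done as asked, in the order asked, and still so for the second after the job is handed in, with the robot touching nothing.
It also fails if it takes over 43 s, if anything falls off the work surface, if the arm or the gripper's body presses on something with over 40 N, if the wrist force passes 120 N, or if a joint passes its speed limit or range.

## Working session

There is one attempt and no reset: what is moved stays moved. The work goes in short steps, Python scripts to look and compute and a shell command to move; the robot and the scene stay as the last step left them, time stands still between calls to the robot, and variables do not carry over. Pictures are saved under pics/ and viewed, at most 10 in all, crops included, and the job is handed in when it is done.

```bash
mkdir -p pics; python3 - <<'E'
from station import manip
import cv2,numpy as np
for n in("top","side"):
    p,d=manip.capture(n); cv2.imwrite(f"pics/{n}0.png",cv2.cvtColor(p,cv2.COLOR_RGB2BGR)); np.save(f"pics/{n}0d.npy",d); np.save(f"pics/{n}0.npy",p)
    c=manip.camera_info(n); print(n,np.round(c["mtx"],1).tolist(),c["distortion"],np.round(-np.array(c["R"]).T@np.array(c["t"]),3)); print(np.round(c["R"],3))
o=manip.get_obs();print(o["time_s"],o["position"],np.round(o["tool_rot"],3),o["opening"],o["wrist_force"])
E
```

```text
top [[485.3, 0.0, 247.9], [0.0, 485.3, 203.3], [0.0, 0.0, 1.0]] [-0.09952909  0.          0.          0.          0.        ] [0.462 0.084 1.089]
[[ 0.002 -1.    -0.02 ]
 [-0.996 -0.001 -0.09 ]
 [ 0.09   0.02  -0.996]]
side [[408.2, 0.0, 253.3], [0.0, 408.2, 190.2], [0.0, 0.0, 1.0]] [-0.08522615  0.          0.          0.          0.        ] [ 0.425 -0.606  0.604]
[[ 0.991 -0.135  0.022]
 [-0.059 -0.566 -0.822]
 [ 0.123  0.813 -0.568]]
0.1 [ 0.19793246 -0.69666186  0.23025564] [[ 0.962  0.273 -0.001]
 [ 0.273 -0.962  0.002]
 [-0.    -0.002 -1.   ]] 0.08549694965235141 [-0.19187267 -0.64535319 -0.47001307]
```

View pics/top0.png

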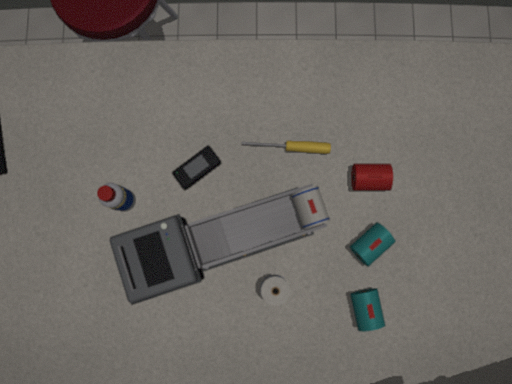

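View pics/side0.png

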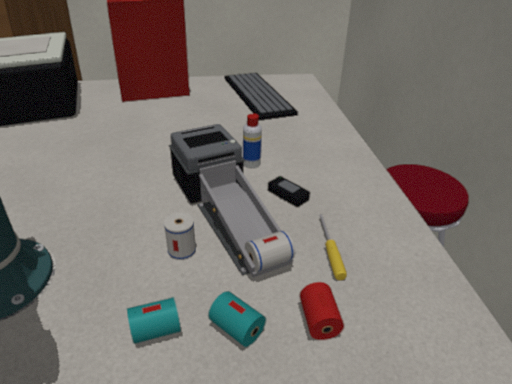

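Top view: white roll at (312,207) at the low end of the chute, the chute rising left and slightly down to the printer at (155,258). Spare roll is at (275,291), brick at (197,167), screwdriver at (290,147), can at (115,195). The side view agrees.

```bash
cat > h.py <<'E'
import numpy as np,cv2
from station import manip
def cloud(n,d):
    c=manip.camera_info(n); h,w=d.shape
    uv=np.stack(np.meshgrid(np.arange(w),np.arange(h)),-1).reshape(-1,1,2).astype(np.float64)
    r=cv2.undistortPoints(uv,np.array(c["mtx"]),np.array(c["distortion"])).reshape(h,w,2)
    P=np.dstack([r*d[...,None],d]); P=(P-np.array(c["t"]))@np.array(c["R"])
    P[d<=0]=np.nan; return P
E
python3 - <<'E'
from h import *
d=np.load("pics/top0d.npy");p=np.load("pics/top0.npy").astype(int);P=cloud("top",d)
def box(u0,u1,v0,v1,zl,zh):
    Q=P[v0:v1,u0:u1].reshape(-1,3); return Q[(Q[:,2]>zl)&(Q[:,2]<zh)]
print("bench z",np.nanmedian(P[320:350,250:320,2]))
Q=box(100,210,205,310,.12,.16); r=cv2.minAreaRect((Q[:,:2]*1000).astype(np.float32));print("printer",len(Q),np.median(Q[:,2]),r)
Q=box(285,340,180,235,.06,.12); r2=cv2.minAreaRect((Q[:,:2]*1000).astype(np.float32));print("roll",len(Q),np.percentile(Q[:,2],[5,50,98]),r2)
Q=box(180,340,180,275,.02,.12); r3=cv2.minAreaRect((Q[:,:2]*1000).astype(np.float32));print("chute",len(Q),r3)
a=np.array(r[0]);b=np.array(r2[0]);e=(a-b)/np.linalg.norm(a-b);print("dir",e,np.degrees(np.arctan2(e[1],e[0])),"dist(341)",np.linalg.norm(a-b))
# profile along the chute
o=b+131*e
for y in range(-150,140,20):
    q=P[...,:2]*1000-o; yy=q@e; xx=q@np.array([e[1],-e[0]])
    m=(abs(yy-y)<4)&(abs(xx)<30); m2=(abs(yy-y)<8)&(P[...,2]>.012)&(abs(xx)<60)
    print(y,np.round(1000*np.nanmedian(P[m][:,2]),1),"x",np.round(np.nanpercentile(xx[m2],[2,98]),1))
S=box(255,292,270,310,.06,.1);print("spare",np.median(S,0));S=box(95,136,180,212,.03,.2);print("can",np.median(S,0),S[:,2].max())
S=box(170,222,145,190,.015,.05);print("brick",np.median(S,0));S=box(280,335,138,156,.012,.05);print("driver",np.median(S,0))
E
```

```text
bench z 0.0005282499639753748
printer 5063 0.13760316040420315 ((468.1253967285156, 301.45562744140625), (203.29891967773438, 146.85848999023438), 18.286514282226562)
roll 1045 [0.06458817 0.07887849 0.08540123] ((542.3352661132812, -24.888282775878906), (92.16510009765625, 74.2274398803711), 10.984399795532227)
chute 6793 ((550.460205078125, 98.45172119140625), (211.71588134765625, 296.6705017089844), 18.64666175842285)
dir [-0.22173702  0.9751065 ] 102.81107707051008 dist(341) 334.6751446552484
-150 79.2 x [-42.4  50.3]
-130 82.0 x [-43.8  49.5]
-110 67.8 x [-46.3  47.8]
-90 30.4 x [-47.9  46. ]
-70 33.9 x [-51.   44.2]
-50 37.4 x [-52.6  41.7]
-30 40.6 x [-54.9  39.6]
-10 43.9 x [-56.4  37.5]
10 48.0 x [-57.9  35.1]
30 52.0 x [-58.3  33.9]
50 54.8 x [-57.9  31.8]
70 54.4 x [-57.7  29.6]
90 51.4 x [-58.4  27.8]
110 48.4 x [-58.9  24.5]
130 117.3 x [-57.9  41.7]
spare [0.37393707 0.04809023 0.08060891]
can [0.56340865 0.37428039 0.11956869] 0.1547767631344953
brick [0.63827929 0.22017588 0.03010735]
driver [ 0.68588086 -0.0273362   0.02332309]
```

```bash
python3 - <<'E'
from h import *
d=np.load("pics/top0d.npy");P=cloud("top",d)
o=np.array([542.3,-24.9])+131*np.array([-.222,.975]);e=np.array([-.30,.954])
for it in range(4):
    e/=np.linalg.norm(e);x=np.array([e[1],-e[0]])
    q=P[...,:2]*1000-o;yy=q@e;xx=q@x;Z=P[...,2]*1000
    mids=[]
    for y in range(-95,100,8):
        m=(abs(yy-y)<5)&(Z>15)&(abs(xx)<65); a,b=np.nanpercentile(xx[m],[1.5,98.5]);mids.append((y,(a+b)/2,b-a))
    mids=np.array(mids);k,c=np.polyfit(mids[:,0],mids[:,1],1)
    o=o+c*x; e=e+k*x
    m=(abs(xx)<25)&(yy>-85)&(yy<45); kf,cf=np.polyfit(yy[m],Z[m],1); o=o-(cf-45)/kf*e*0  # keep; print only
    print("k,c",k,c,"width",np.median(mids[:,2]),"floor",np.degrees(np.arctan(kf)),cf,"y shift",(cf-45)/kf)
print("o",o,"e",e/np.linalg.norm(e),np.degrees(np.arctan2(e[1],e[0])))
e/=np.linalg.norm(e);x=np.array([e[1],-e[0]])
q=P[...,:2]*1000-o;yy=q@e;xx=q@x
for y in range(30,145,4):
    m=(abs(yy-y)<2)&(abs(xx)<28); print((y,round(float(np.nanmedian(Z[m])),1)),end=" ")
m=(Z>130)&(Z<145)&(abs(xx)<90)&(yy>120)&(yy<300);print("\nprinter y",np.percentile(yy[m],[1,99]),"x",np.percentile(xx[m],[1,99]))
m=(Z>60)&(abs(xx)<60)&(yy>-190)&(yy<-90);print("roll y",np.percentile(yy[m],[1,50,99]),"x",np.percentile(xx[m],[1,99]),Z[m].max())
for n in [(373.9,48.1),(638.3,220.2),(563.4,374.3),(685.9,-27.3)]:
    print(np.round([(np.array(n)-o)@x,(np.array(n)-o)@e]))
E
```

```text
k,c -0.023616859605091498 -10.457638632014866 width 94.89049935924963 floor 9.974697354827125 46.12744318822291 y shift 6.410601432474305
k,c -0.0016685363750101794 0.008995687856363867 width 94.95826657829386 floor 10.01632161950825 46.18645067753999 y shift 6.717505675311498
k,c 0.0002630987471680286 0.015852804788264892 width 94.95228213650739 floor 10.012611735313333 46.18500875623258 y shift 6.711879057564086
k,c 2.543977389045663e-06 7.385615289132968e-05 width 94.95291209509352 floor 10.014057450966057 46.186108917323885 y shift 6.717120443390507
o [503.26557415  99.695951  ] e [-0.32374953  0.94614282] 108.88983282025907
(30, 51.8) (34, 52.3) (38, 53.4) (42, 53.7) (46, 54.4) (50, 54.9) (54, 55.6) (58, 55.5) (62, 55.5) (66, 55.3) (70, 53.9) (74, 53.3) (78, 53.2) (82, 52.3) (86, 52.0) (90, 51.1) (94, 50.7) (98, 50.6) (102, 49.8) (106, 48.4) (110, 48.5) (114, 47.6) (118, 47.1) (122, 92.9) (126, 111.3) (130, 116.9) (134, 134.5) (138, 136.6) (142, 137.7) 
printer y [133.06595677 272.24278238] x [-66.53427097  67.17850006]
roll y [-162.8912058  -131.90173741 -106.15760763] x [-39.551647    39.42120105] 87.3900047919169
[-139.   -7.]
[167.  70.]
[146. 240.]
[ 132. -179.]
```

```bash
R='{"tx":29,"ty":-26.9}'; python3 -m jog '[{"tx":29,"ty":-26.9},{"tx":29,"ty":-26.9},{"tx":29,"ty":-26.9},{"tx":29,"ty":-26.9},{"tx":29,"ty":-26.9},{"tx":29,"ty":-26.9},{"tx":29,"ty":-26.9},{"tx":29,"ty":-26.9}]' 0.42
python3 -m jog '[{"tx":29,"ty":-26.9},{"tx":29,"ty":-26.9},{"tx":29,"ty":-26.9},{"tx":29,"ty":-26.9},{"tx":29,"ty":-26.9},{"tx":29,"ty":-26.9},{"tx":29,"ty":-26.9},{"tx":29,"ty":-26.9}]'
python3 -m jog '[{"tx":29,"ty":-26.9},{"tx":29,"ty":-26.9},{"wz":-7.16},{"wz":-7.16},{"wz":-7.16},{"wz":-7.16},{"wz":-7.16},{"wz":-7.16}]'
python3 -m jog '[{"wz":-7.16},{"wz":-7.16},{"wz":-7.16},{"wz":-7.16},{"wz":-7.16},{"wz":-7.16},{"wz":-7.16},{}]'
```

```text
invalid input
invalid input
invalid input
invalid input
```

```bash
python3 -m jog '[{"tx":29,"ty":-26.9,"tz":0,"wx":0,"wy":0,"wz":0},{"tx":29,"ty":-26.9,"tz":0,"wx":0,"wy":0,"wz":0},{"tx":29,"ty":-26.9,"tz":0,"wx":0,"wy":0,"wz":0},{"tx":29,"ty":-26.9,"tz":0,"wx":0,"wy":0,"wz":0},{"tx":29,"ty":-26.9,"tz":0,"wx":0,"wy":0,"wz":0},{"tx":29,"ty":-26.9,"tz":0,"wx":0,"wy":0,"wz":0},{"tx":29,"ty":-26.9,"tz":0,"wx":0,"wy":0,"wz":0},{"tx":29,"ty":-26.9,"tz":0,"wx":0,"wy":0,"wz":0}]' 0.42
```

```text
time_s: 0.77
position: [0.3629, -0.425, 0.231]
tool_rot: [[0.962, 0.273, -0.0], [0.273, -0.962, 0.001], [-0.0, -0.001, -1.0]]
wrist_force: [0.7, -0.9, -0.4]
opening: 0.0362
finger_force: 0.0
```

```bash
python3 -m jog '[{"tx":29,"ty":-26.9,"tz":0,"wx":0,"wy":0,"wz":0},{"tx":29,"ty":-26.9,"tz":0,"wx":0,"wy":0,"wz":0},{"tx":29,"ty":-26.9,"tz":0,"wx":0,"wy":0,"wz":0},{"tx":29,"ty":-26.9,"tz":0,"wx":0,"wy":0,"wz":0},{"tx":29,"ty":-26.9,"tz":0,"wx":0,"wy":0,"wz":0},{"tx":29,"ty":-26.9,"tz":0,"wx":0,"wy":0,"wz":0},{"tx":29,"ty":-26.9,"tz":0,"wx":0,"wy":0,"wz":0},{"tx":29,"ty":-26.9,"tz":0,"wx":0,"wy":0,"wz":0}]'
python3 -m jog '[{"tx":29,"ty":-26.9,"tz":0,"wx":0,"wy":0,"wz":0},{"tx":29,"ty":-26.9,"tz":0,"wx":0,"wy":0,"wz":0},{"tx":0,"ty":0,"tz":0,"wx":0,"wy":0,"wz":-7.15},{"tx":0,"ty":0,"tz":0,"wx":0,"wy":0,"wz":-7.15},{"tx":0,"ty":0,"tz":0,"wx":0,"wy":0,"wz":-7.15},{"tx":0,"ty":0,"tz":0,"wx":0,"wy":0,"wz":-7.15},{"tx":0,"ty":0,"tz":0,"wx":0,"wy":0,"wz":-7.15},{"tx":0,"ty":0,"tz":0,"wx":0,"wy":0,"wz":-7.15}]'
python3 -m jog '[{"tx":0,"ty":0,"tz":20,"wx":0,"wy":0,"wz":-7.15},{"tx":0,"ty":0,"tz":20,"wx":0,"wy":0,"wz":-7.15},{"tx":0,"ty":0,"tz":20,"wx":0,"wy":0,"wz":-7.15},{"tx":0,"ty":0,"tz":20,"wx":0,"wy":0,"wz":-7.15},{"tx":0,"ty":0,"tz":20,"wx":0,"wy":0,"wz":-7.15},{"tx":0,"ty":0,"tz":20,"wx":0,"wy":0,"wz":-7.15},{"tx":0,"ty":0,"tz":10,"wx":0,"wy":0,"wz":-7.15},{"tx":0,"ty":0,"tz":0,"wx":0,"wy":0,"wz":0}]'
python3 - <<'E'
from h import *
p,d=manip.capture("side"); cv2.imwrite("pics/side1.png",cv2.resize(cv2.cvtColor(p,cv2.COLOR_RGB2BGR)[130:330,120:400],None,fx=2.5,fy=2.5))
ob=manip.get_obs();q=np.array(ob["position"][:2])*1000-np.array([503.9,98.])
print("chute x,y",q@[.9461,.3237],q@[-.3237,.9461],ob["position"][2],np.round(ob["tool_rot"],3).tolist(),np.round(ob["joint_positions"]))
E
```

```text
time_s: 1.43
position: [0.5272, -0.1547, 0.2311]
tool_rot: [[0.962, 0.273, -0.001], [0.273, -0.962, -0.0], [-0.001, -0.0, -1.0]]
wrist_force: [0.8, -0.8, 0.3]
opening: 0.0361
finger_force: 0.0
time_s: 2.1
position: [0.5675, -0.0889, 0.2309]
tool_rot: [[0.513, 0.858, -0.001], [0.858, -0.513, -0.0], [-0.001, -0.001, -1.0]]
wrist_force: [0.3, -0.0, 0.5]
opening: 0.036
finger_force: 0.0
time_s: 2.77
position: [0.5655, -0.0892, 0.0985]
tool_rot: [[-0.324, 0.946, -0.006], [0.946, 0.324, 0.001], [0.003, -0.005, -1.0]]
wrist_force: [-0.5, 0.2, -0.2]
opening: 0.0358
finger_force: 0.0
chute x,y -1.2556471419101511 -197.32157829119856 0.09982129714135066 [[-0.32, 0.947, -0.004], [0.947, 0.32, 0.001], [0.002, -0.003, -1.0]] [ 21.  35. -23. 116.  24.  33.  -0.]
```

View pics/side1.png

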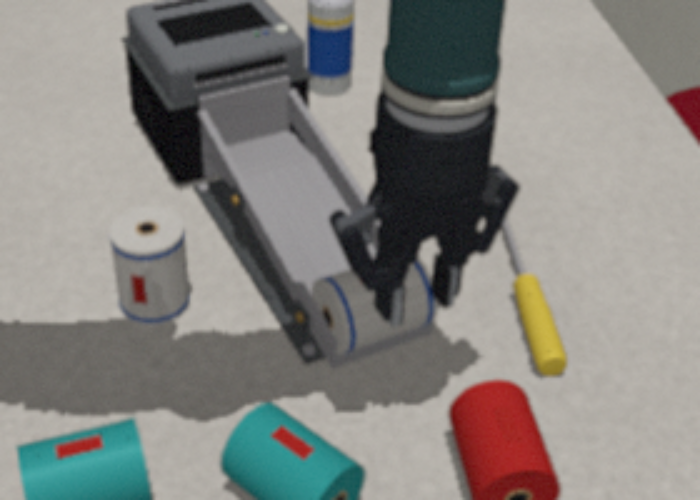

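Fingertips (crop px ~(390,300) and (445,290)) straddle mid-chute just downhill of the roll. Lower and approach.

```bash
python3 -m jog '[{"tx":0,"ty":1,"tz":12,"wx":0,"wy":0,"wz":0},{"tx":0,"ty":0,"tz":12,"wx":0,"wy":0,"wz":0},{"tx":0,"ty":0,"tz":12,"wx":0,"wy":0,"wz":0},{"tx":0,"ty":0,"tz":12,"wx":0,"wy":0,"wz":0},{"tx":0,"ty":0,"tz":8,"wx":0,"wy":0,"wz":0},{"tx":6,"ty":0,"tz":0,"wx":0,"wy":0,"wz":0},{"tx":6,"ty":0,"tz":0,"wx":0,"wy":0,"wz":0},{"tx":4,"ty":0,"tz":0,"wx":0,"wy":0,"wz":0}]'
python3 -m jog '[{"tx":3,"ty":0,"tz":0,"wx":0,"wy":0,"wz":0},{"tx":3,"ty":0,"tz":0,"wx":0,"wy":0,"wz":0},{"tx":3,"ty":0,"tz":0,"wx":0,"wy":0,"wz":0},{"tx":3,"ty":0,"tz":-0.5,"wx":0,"wy":0,"wz":0},{"tx":3,"ty":0,"tz":-0.5,"wx":0,"wy":0,"wz":0},{"tx":3,"ty":0,"tz":-0.5,"wx":0,"wy":0,"wz":0},{"tx":3,"ty":0,"tz":-0.5,"wx":0,"wy":0,"wz":0},{"tx":3,"ty":0,"tz":-0.5,"wx":0,"wy":0,"wz":0}]'
cat > look.py <<'E'
import sys
from h import *
n=sys.argv[1]
ob=manip.get_obs();o=np.array([503.9,98.]);q=np.array(ob["position"][:2])*1000-o
print("tcp chute x,y",q@[.9461,.3237],q@[-.3237,.9461],"z",ob["position"][2]*1000,"F",ob["wrist_force"])
for c in("top","side"):
    p,d=manip.capture(c);P=cloud(c,d)*1000;qq=P[...,:2]-o;x=qq@[.9461,.3237];y=qq@[-.3237,.9461];Z=P[...,2]
    h=Z-np.where(y<60,45+y*.1763,56-(y-60)*.1405)
    m=(abs(x)<38)&(y<122)&(y>-170)&(h>35)&(h<66)&(p.min(2)>90)
    if m.sum()>20: print(c,m.sum(),"roll y",np.percentile(y[m],[2,50,98]),"x",np.percentile(x[m],[2,98]),"z98",np.percentile(Z[m],98))
    if len(sys.argv)>2 and c==sys.argv[2]: cv2.imwrite(f"pics/{c}{n}.png",cv2.resize(cv2.cvtColor(p,cv2.COLOR_RGB2BGR)[130:330,100:380],None,fx=2.5,fy=2.5))
E
python3 look.py 2 side
```

```text
time_s: 3.48
position: [0.5636, -0.0721, 0.0454]
tool_rot: [[-0.323, 0.946, 0.0], [0.946, 0.323, 0.001], [0.001, 0.0, -1.0]]
wrist_force: [-0.6, 0.1, 0.2]
opening: 0.036
finger_force: 0.0
time_s: 4.15
position: [0.5559, -0.0507, 0.0479]
tool_rot: [[-0.322, 0.947, 0.0], [0.947, 0.322, -0.0], [-0.0, 0.0, -1.0]]
wrist_force: [1.1, -1.0, 0.4]
opening: 0.0361
finger_force: 0.8
tcp chute x,y 1.0625260559442786 -157.51070977995005 z 47.90909414338398 F [ 1.12173758 -0.9510441   0.38180977]
side 232 roll y [-165.87520722 -140.14067645  121.49948161] x [-37.13685367  30.73094627] z98 93.46597141052064
```

View pics/side2.png

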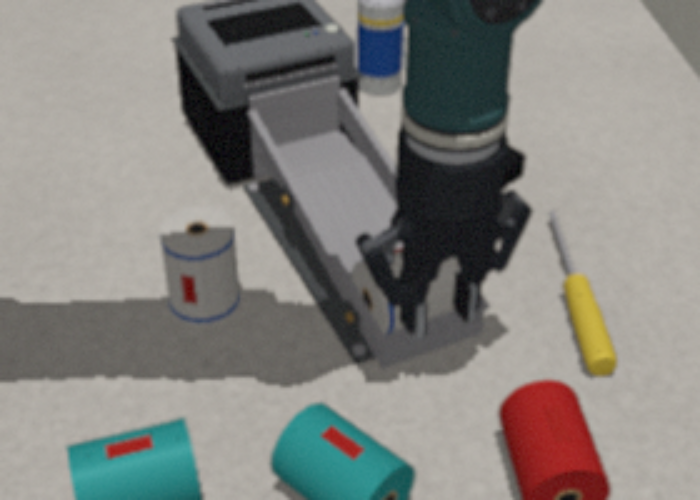

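Both fingertips are inside the channel behind the roll (crop ~(413,310), (462,300)), contact made at about 1.5 N. Continue slowly uphill.

```bash
python3 -m jog '[{"tx":3,"ty":-0.2,"tz":-0.2,"wx":0,"wy":0,"wz":0},{"tx":3,"ty":-0.2,"tz":-0.2,"wx":0,"wy":0,"wz":0},{"tx":3,"ty":-0.2,"tz":-0.2,"wx":0,"wy":0,"wz":0},{"tx":3,"ty":-0.2,"tz":-0.2,"wx":0,"wy":0,"wz":0},{"tx":3,"ty":-0.2,"tz":-0.2,"wx":0,"wy":0,"wz":0},{"tx":3,"ty":0,"tz":-0.2,"wx":0,"wy":0,"wz":0},{"tx":3,"ty":0,"tz":-0.2,"wx":0,"wy":0,"wz":0},{"tx":3,"ty":0,"tz":-0.2,"wx":0,"wy":0,"wz":0}]'
python3 -m jog '[{"tx":3,"ty":0,"tz":-0.5,"wx":0,"wy":0,"wz":0},{"tx":3,"ty":0,"tz":-0.5,"wx":0,"wy":0,"wz":0},{"tx":3,"ty":0,"tz":-0.5,"wx":0,"wy":0,"wz":0},{"tx":3,"ty":0,"tz":-0.5,"wx":0,"wy":0,"wz":0},{"tx":3,"ty":0,"tz":-0.5,"wx":0,"wy":0,"wz":0},{"tx":3,"ty":0,"tz":-0.5,"wx":0,"wy":0,"wz":0},{"tx":3,"ty":0,"tz":-0.5,"wx":0,"wy":0,"wz":0},{"tx":3,"ty":0,"tz":-0.5,"wx":0,"wy":0,"wz":0}]'
python3 look.py 3 side
```

```text
time_s: 4.92
position: [0.5472, -0.0281, 0.0494]
tool_rot: [[-0.322, 0.947, -0.0], [0.947, 0.322, -0.0], [0.0, -0.0, -1.0]]
wrist_force: [-0.1, -1.4, 1.1]
opening: 0.0358
finger_force: 0.8
time_s: 5.58
position: [0.5394, -0.0054, 0.0534]
tool_rot: [[-0.322, 0.947, -0.0], [0.947, 0.322, -0.0], [-0.0, -0.0, -1.0]]
wrist_force: [0.3, -1.8, 2.2]
opening: 0.0355
finger_force: 0.8
tcp chute x,y 0.12634930638004394 -109.33001441103897 z 53.446184662019824 F [ 0.32498643 -1.75751342  2.20764196]
side 206 roll y [-118.45539306  -91.62710123  121.77084192] x [-36.34677794  25.36908907] z98 97.52420025190978
```

View pics/side3.png

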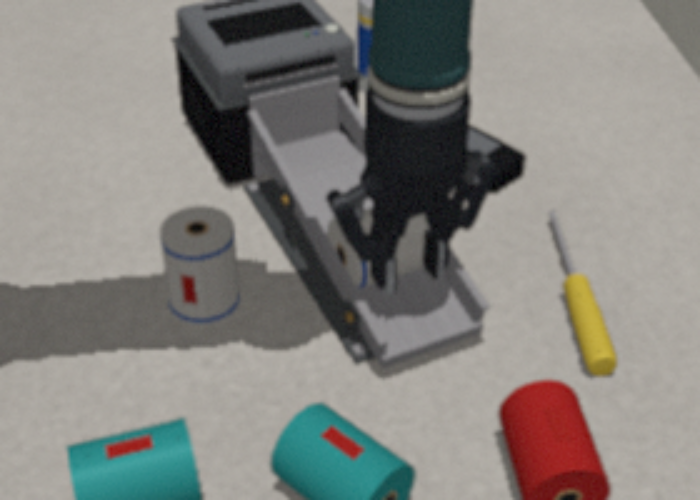

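The roll is moving up squarely ahead of the fingers (crop ~(370,250)); bystanders untouched. Continue.

```bash
python3 -m jog '[{"tx":3,"ty":0,"tz":-0.5,"wx":0,"wy":0,"wz":0},{"tx":3,"ty":0,"tz":-0.5,"wx":0,"wy":0,"wz":0},{"tx":3,"ty":0,"tz":-0.5,"wx":0,"wy":0,"wz":0},{"tx":3,"ty":0,"tz":-0.5,"wx":0,"wy":0,"wz":0},{"tx":3,"ty":0,"tz":-0.5,"wx":0,"wy":0,"wz":0},{"tx":3,"ty":0,"tz":-0.5,"wx":0,"wy":0,"wz":0},{"tx":3,"ty":0,"tz":-0.5,"wx":0,"wy":0,"wz":0},{"tx":3,"ty":0,"tz":-0.5,"wx":0,"wy":0,"wz":0}]'
python3 -m jog '[{"tx":3,"ty":0,"tz":-0.5,"wx":0,"wy":0,"wz":0},{"tx":3,"ty":0,"tz":-0.5,"wx":0,"wy":0,"wz":0},{"tx":3,"ty":0,"tz":-0.5,"wx":0,"wy":0,"wz":0},{"tx":3,"ty":0,"tz":-0.5,"wx":0,"wy":0,"wz":0},{"tx":3,"ty":0,"tz":-0.5,"wx":0,"wy":0,"wz":0},{"tx":3,"ty":0,"tz":-0.5,"wx":0,"wy":0,"wz":0},{"tx":3,"ty":0,"tz":-0.5,"wx":0,"wy":0,"wz":0},{"tx":3,"ty":0,"tz":-0.5,"wx":0,"wy":0,"wz":0}]'
python3 -m jog '[{"tx":3,"ty":0,"tz":-0.5,"wx":0,"wy":0,"wz":0},{"tx":3,"ty":0,"tz":-0.5,"wx":0,"wy":0,"wz":0},{"tx":3,"ty":0,"tz":-0.5,"wx":0,"wy":0,"wz":0},{"tx":3,"ty":0,"tz":-0.5,"wx":0,"wy":0,"wz":0},{"tx":3,"ty":0,"tz":-0.5,"wx":0,"wy":0,"wz":0},{"tx":3,"ty":0,"tz":-0.5,"wx":0,"wy":0,"wz":0},{"tx":3,"ty":0,"tz":-0.5,"wx":0,"wy":0,"wz":0},{"tx":3,"ty":0,"tz":-0.5,"wx":0,"wy":0,"wz":0}]'
python3 look.py 4 side
```

```text
time_s: 6.35
position: [0.5317, 0.0173, 0.0575]
tool_rot: [[-0.322, 0.947, -0.0], [0.947, 0.322, -0.0], [-0.0, -0.0, -1.0]]
wrist_force: [0.2, -1.1, 0.5]
opening: 0.0362
finger_force: 0.8
time_s: 7.02
position: [0.5239, 0.04, 0.0614]
tool_rot: [[-0.322, 0.947, -0.0], [0.947, 0.322, -0.0], [0.0, -0.0, -1.0]]
wrist_force: [0.1, -0.4, 1.2]
opening: 0.0359
finger_force: 0.8
time_s: 7.68
position: [0.5162, 0.0628, 0.0654]
tool_rot: [[-0.322, 0.947, -0.0], [0.947, 0.322, -0.0], [0.0, -0.0, -1.0]]
wrist_force: [0.7, -0.9, 1.2]
opening: 0.0361
finger_force: 0.8
tcp chute x,y 0.21697943030564046 -37.31164540910899 z 65.42093632109689 F [ 0.70527913 -0.92258235  1.2353226 ]
side 164 roll y [-44.34043072 -16.98854943  15.33116372] x [-37.32804445  24.71634482] z98 107.31725130397719
```

View pics/side4.png

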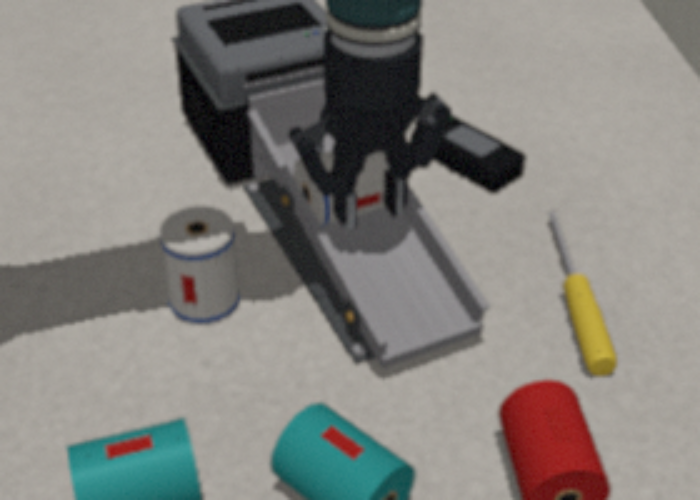

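Roll is mid-chute, square, two fingers behind it (crop ~(345,205), (395,195)). On to the crest, slowing there.

```bash
python3 -m jog '[{"tx":3,"ty":0,"tz":-0.5,"wx":0,"wy":0,"wz":0},{"tx":3,"ty":0,"tz":-0.5,"wx":0,"wy":0,"wz":0},{"tx":3,"ty":0,"tz":-0.5,"wx":0,"wy":0,"wz":0},{"tx":3,"ty":0,"tz":-0.5,"wx":0,"wy":0,"wz":0},{"tx":3,"ty":0,"tz":-0.5,"wx":0,"wy":0,"wz":0},{"tx":3,"ty":0,"tz":-0.5,"wx":0,"wy":0,"wz":0},{"tx":3,"ty":0,"tz":-0.5,"wx":0,"wy":0,"wz":0},{"tx":3,"ty":0,"tz":-0.5,"wx":0,"wy":0,"wz":0}]'
python3 -m jog '[{"tx":3,"ty":0,"tz":-0.4,"wx":0,"wy":0,"wz":0},{"tx":3,"ty":0,"tz":-0.4,"wx":0,"wy":0,"wz":0},{"tx":3,"ty":0,"tz":-0.4,"wx":0,"wy":0,"wz":0},{"tx":3,"ty":0,"tz":-0.4,"wx":0,"wy":0,"wz":0},{"tx":2,"ty":0,"tz":-0.3,"wx":0,"wy":0,"wz":0},{"tx":2,"ty":0,"tz":-0.3,"wx":0,"wy":0,"wz":0},{"tx":2,"ty":0,"tz":-0.3,"wx":0,"wy":0,"wz":0},{"tx":2,"ty":0,"tz":-0.3,"wx":0,"wy":0,"wz":0}]'
python3 -m jog '[{"tx":2,"ty":0,"tz":0,"wx":0,"wy":0,"wz":0},{"tx":2,"ty":0,"tz":0,"wx":0,"wy":0,"wz":0},{"tx":1.5,"ty":0,"tz":0,"wx":0,"wy":0,"wz":0},{"tx":1.5,"ty":0,"tz":0,"wx":0,"wy":0,"wz":0},{"tx":1.5,"ty":0,"tz":0,"wx":0,"wy":0,"wz":0},{"tx":1.5,"ty":0,"tz":0,"wx":0,"wy":0,"wz":0},{"tx":1.5,"ty":0,"tz":0,"wx":0,"wy":0,"wz":0},{"tx":1.5,"ty":0,"tz":0,"wx":0,"wy":0,"wz":0}]'
python3 look.py 5 side
```

```text
time_s: 8.45
position: [0.5085, 0.0855, 0.0695]
tool_rot: [[-0.323, 0.947, 0.0], [0.947, 0.323, 0.0], [0.0, 0.0, -1.0]]
wrist_force: [-1.1, -1.0, 0.8]
opening: 0.0359
finger_force: 0.8
time_s: 9.12
position: [0.5021, 0.1042, 0.0722]
tool_rot: [[-0.322, 0.947, -0.0], [0.947, 0.322, -0.0], [-0.0, -0.0, -1.0]]
wrist_force: [0.6, -1.1, 1.3]
opening: 0.0358
finger_force: 0.8
time_s: 9.78
position: [0.4978, 0.1169, 0.0722]
tool_rot: [[-0.323, 0.947, -0.0], [0.947, 0.323, 0.0], [0.0, 0.0, -1.0]]
wrist_force: [0.4, -0.4, 0.2]
opening: 0.0356
finger_force: 0.0
tcp chute x,y 0.33081194867958785 19.845207928306316 z 72.1509013152803 F [ 0.38755838 -0.37044947  0.19664612]
side 152 roll y [15.4356003  48.52149432 73.6570522 ] x [-29.54676069  28.19060374] z98 114.1714786684395
```

View pics/side5.png

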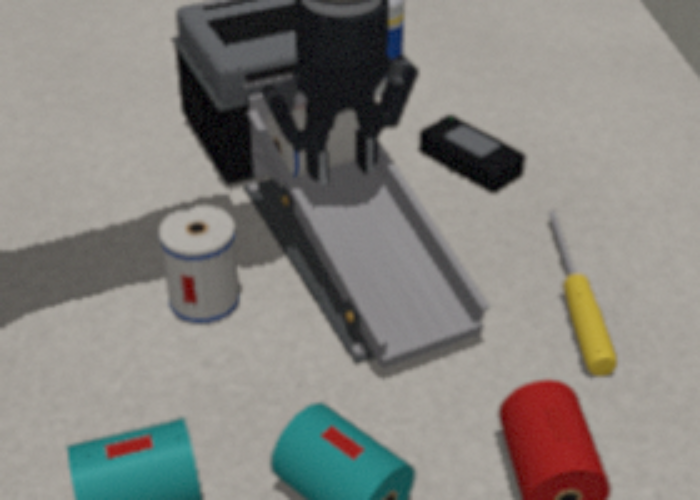

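Roll at the crest (crop ~(335,140)); contact force dropped to zero, so it has likely tipped over. Follow on gently to be sure, then look.

```bash
python3 -m jog '[{"tx":2,"ty":0,"tz":0,"wx":0,"wy":0,"wz":0},{"tx":2,"ty":0,"tz":0,"wx":0,"wy":0,"wz":0},{"tx":2,"ty":0,"tz":0,"wx":0,"wy":0,"wz":0},{"tx":2,"ty":0,"tz":0,"wx":0,"wy":0,"wz":0},{"tx":2,"ty":0,"tz":0,"wx":0,"wy":0,"wz":0},{"tx":2,"ty":0,"tz":0,"wx":0,"wy":0,"wz":0},{"tx":2,"ty":0,"tz":0,"wx":0,"wy":0,"wz":0},{"tx":2,"ty":0,"tz":0,"wx":0,"wy":0,"wz":0}]'
python3 -m jog '[{"tx":1.5,"ty":0,"tz":0,"wx":0,"wy":0,"wz":0},{"tx":1.5,"ty":0,"tz":0,"wx":0,"wy":0,"wz":0},{"tx":1.5,"ty":0,"tz":0,"wx":0,"wy":0,"wz":0},{"tx":1.5,"ty":0,"tz":0,"wx":0,"wy":0,"wz":0},{"tx":1.5,"ty":0,"tz":0,"wx":0,"wy":0,"wz":0},{"tx":0,"ty":0,"tz":0,"wx":0,"wy":0,"wz":0},{"tx":0,"ty":0,"tz":0,"wx":0,"wy":0,"wz":0},{"tx":0,"ty":0,"tz":0,"wx":0,"wy":0,"wz":0}]'
python3 look.py 6
```

```text
time_s: 10.55
position: [0.4927, 0.1318, 0.0722]
tool_rot: [[-0.323, 0.947, -0.0], [0.947, 0.323, 0.0], [0.0, -0.0, -1.0]]
wrist_force: [0.9, 0.8, 0.1]
opening: 0.0356
finger_force: 0.0
time_s: 11.22
position: [0.4904, 0.1386, 0.0722]
tool_rot: [[-0.322, 0.947, -0.0], [0.947, 0.322, -0.0], [-0.0, -0.0, -1.0]]
wrist_force: [-0.9, 0.4, -0.8]
opening: 0.0358
finger_force: 0.0
tcp chute x,y 0.333977178916693 42.774830563818306 z 72.18141361922157 F [-0.90945747  0.36242074 -0.80791995]
side 136 roll y [64.21673341 71.83196526 98.2848361 ] x [-31.78562624  28.13935702] z98 111.70713210710626
```

No contact; the roll's rear face reads y≈64–66, i.e. home. Back away and up, out of view.

```bash
python3 -m jog '[{"tx":-5,"ty":0,"tz":0,"wx":0,"wy":0,"wz":0},{"tx":-10,"ty":0,"tz":0,"wx":0,"wy":0,"wz":0},{"tx":-15,"ty":0,"tz":-5,"wx":0,"wy":0,"wz":0},{"tx":-20,"ty":0,"tz":-20,"wx":0,"wy":0,"wz":0},{"tx":-20,"ty":0,"tz":-25,"wx":0,"wy":0,"wz":0},{"tx":-20,"ty":0,"tz":-25,"wx":0,"wy":0,"wz":0},{"tx":-20,"ty":0,"tz":-25,"wx":0,"wy":0,"wz":0},{"tx":-20,"ty":0,"tz":-25,"wx":0,"wy":0,"wz":0}]'
python3 -m jog '[{"tx":-30,"ty":0,"tz":0,"wx":0,"wy":0,"wz":0},{"tx":-30,"ty":0,"tz":0,"wx":0,"wy":0,"wz":0},{"tx":-30,"ty":0,"tz":0,"wx":0,"wy":0,"wz":0},{"tx":-30,"ty":0,"tz":0,"wx":0,"wy":0,"wz":0},{"tx":-30,"ty":0,"tz":0,"wx":0,"wy":0,"wz":0},{"tx":-20,"ty":0,"tz":0,"wx":0,"wy":0,"wz":0},{"tx":-5,"ty":0,"tz":0,"wx":0,"wy":0,"wz":0},{"tx":0,"ty":0,"tz":0,"wx":0,"wy":0,"wz":0}]'
python3 look.py 7 top
```

```text
time_s: 11.98
position: [0.5321, 0.0131, 0.1983]
tool_rot: [[-0.321, 0.947, -0.001], [0.947, 0.321, -0.0], [-0.0, -0.001, -1.0]]
wrist_force: [0.7, -0.6, 0.1]
opening: 0.0358
finger_force: 0.0
time_s: 12.65
position: [0.5883, -0.1535, 0.1967]
tool_rot: [[-0.318, 0.948, -0.001], [0.948, 0.318, -0.001], [-0.001, -0.001, -1.0]]
wrist_force: [-0.8, -0.0, 0.2]
opening: 0.0361
finger_force: 0.0
tcp chute x,y -1.5482673963389197 -265.2273038825814 z 196.726272949645 F [-0.81561171 -0.04967663  0.17484834]
top 863 roll y [ 66.6313601   90.17267545 116.87163029] x [-36.51107184  36.35577905] z98 113.71674262470184
side 542 roll y [ 64.66252347  77.44622448 105.40319421] x [-36.30480254  36.08395581] z98 112.57327755540717
```

View pics/top7.png

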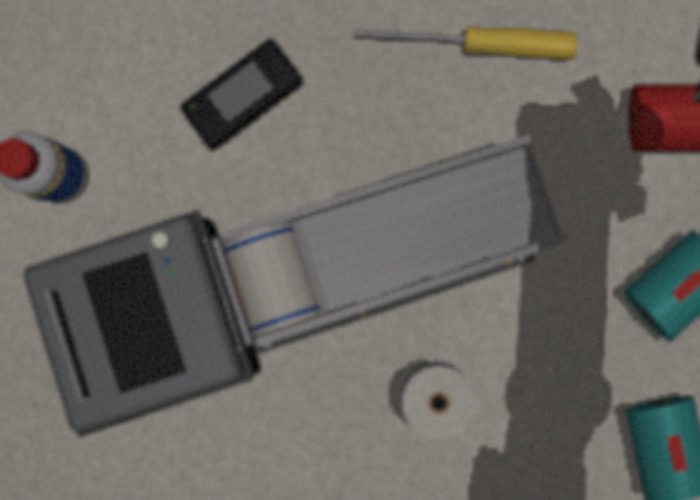

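The roll lies square in the bed against the back stop (crop ~(270,278)), rear face at y≈66 and top at z≈111–114 mm, as it should be at home. The bystanders have not moved and the arm is clear.

```bash
python3 -c "
from station import manip
print(manip.hand_in())"
```

```text
the job is handed in; nothing more can be done
None
```

The paper roll is in the roll bed against the back stop and stayed there when the fingers were taken away. The spare roll, can, screwdriver and brick were left where they were, and the job was handed in at about 13 s.

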